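# Turn over the settled resin bottle and stand it on the scale

### The job

The filler in the potting resin has settled: pick up the closed square bottle, turn it fully upside down and keep it so for a second or two, then stand it upright again in the middle of the scale's round pan, ready for weighing, and let go. Set it down gently every time, without dropping it, knocking it over or pressing down hard on the scale, and leave the small round bottle, the solder spool and the pliers where they are.

Things in the scene. Friction and masses are not known exactly. Their poses are not given: they have to be found in the camera images.
- bottle: closed square bottle of off-white plastic, loose, upright on the mat at the start, any yaw. Body 50 x 50 mm, 86 mm high (flat of each face 36 mm wide, corners rounded), round cap above, 118 mm in all. 0.19 to 0.28 kg, centre of mass on the axis about 50 mm up. Origin: centre of the underside; z along the axis to the cap, x and y square to the faces. Lying on a face its axis is 25 mm up
- cap (a point): centre of the flat top of the bottle's round white screw cap, 118 mm from the underside along the bottle's z. Cap 40 mm across and 21 mm high, on a neck 33 mm across; the bottle can stand on it when inverted
- scale: compact bench scale, fixed: grey housing 180 mm (its x) x 132 mm (its y), top 36 mm above the mat; display and keys at its -x end, round pan towards its +x end. Origin: centre of the underside on the mat, z up. Rigid, the pan does not give
- pan (a point): centre of the top face of the scale's round steel pan, 110 mm across, flat, without a rim, 46 mm above the mat; z up
- mat: grey-blue bench mat, 2 mm thick, rigid, 580 mm (x) x 1200 mm (y), fixed flat on the bench; all the other things stand on it. Origin: centre of its underside, at bench height 0; its top is at height 2 mm
- hardener: small round off-white bottle with a white cap, 38 mm across, 69 mm high, loose, upright; to be left alone. Origin: centre of the underside
- spool: solder spool standing flat, 60 mm across, 44 mm high, loose; to be left alone. Origin: centre of the underside
- pliers: small pliers with yellow handles lying on the mat, about 160 mm long and 12 mm high, loose; to be left alone. Origin: on the mat below the pivot, x towards the jaws
Things that resemble listed ones, but are neither listed nor needed, are in the scene too. What is shaped like the bottle but green or yellow is not meant.

How it is judged:
On the way:
1. the bottle is turned upside down (axis within 10 degrees of vertical, cap down) and kept so for a second (angle between bottle's own z axis and vertical above 2.967 rad), for 1 s.
At the end, for the whole second after the job is handed in: the bottle stands upright (within 3 degrees) on the pan of the scale, cap up, its axis within 8 mm of the middle of the pan, released and at rest (angle between bottle's own z axis and vertical below 0.05 rad and horizontal distance between bottle and pan below 0.008 m and z of bottle in the frame of pan between -0.003 and 0.003 m and linear speed of bottle below 0.02 m/s and contact force between bottle and the fingers below 0.1 N); the robot touches nothing.
It fails at once if the bottle is banged on the mat (more than 60 N) (contact force between bottle and mat above 60 N).
It fails at once if the bottle is dropped: it falls free of the fingers faster than 0.3 m/s (a fall of more than 5 mm) (contact force between bottle and the fingers below 0.1 N and linear speed of bottle above 0.3 m/s).
It fails at once if the bottle falls over or is flung round (turning faster than 6 rad/s) (angular speed of bottle above 6 rad/s).
It fails at once if the scale is struck or pressed on with more than 40 N (contact force between scale and anything else above 40 N).
It fails at once if the small round bottle, the spool or the pliers are moved by more than 15 mm (distance of any of hardener, spool, pliers from where it was at the start of the episode above 0.015 m).
It also fails if it takes over 72 s, if anything falls off the work surface, if the arm or the gripper's body presses on something with over 40 N, if the wrist force passes 120 N, or if a joint passes its speed limit or range.

### The arm

A 7-joint arm with a two-finger parallel gripper is mounted at the origin on the work surface. World frame = base frame: x ahead of the robot, y to its left, z up, the work surface at z = 0. Lengths are in m, angles in rad, forces in N, time in s.
With the tool pointing down it reaches from about 0.425 to 0.95 m from the base axis. Payload 4.7 kg.
Tool frame: the origin (TCP) lies between the finger pads; the fingertips stand 25 mm ahead of it and the grasp point (between the pads) lies 6 mm ahead of it; z points along the fingers, y is the line along which they close (so a half turn about z gives the same grasp; the last joint's range is limited). The gripper opens to 85 mm and grips with 20 to 120 N. Pads are 22 mm wide; open, the fingers measure 114 mm over their backs; the gripper's body (76 mm by 85 mm) begins 54 mm behind the grasp point. The pads swing forward as they close: fully open they stand 13 mm farther back than shut.
Start: joints at [1.153, 0.469, -0.049, 1.532, 0.024, 1.141, -0.082], TCP at [0.256, -0.625, 0.256] pointing down, gripper open.
Joint ranges: [-2.59, 2.59], [-0.33, 1.99], [-1.39, 1.29], [0.1, 2.45], [-1.04, 4.18], [0.21, 1.99], [-2.66, 2.66]. Speed limits (rad/s): [2.57, 2.57, 3.14, 3.14, 3.14, 3.14, 3.14].

### API

Orientations are given as a 3x3 rotation matrix whose columns are the frame's x, y, z axes.
In Python, from rig import * gives the robot as it stands. Calls block until the motion is done:
- movep(position, orientation): joint-space move of the TCP to a pose.
- move_l(position, attitude=None, feed=0.15, until_force=None): straight line of the TCP; attitude=None keeps the orientation; feed is the mean speed in m/s. With until_force (N) it stops when the force on the tool has changed by that much, and returns True; else False.
- move_joints(angles): joint-space move.
- command_gripper(opening, newtons=None): finger opening in m; newtons is the grip in N (None keeps the last); returns when the fingers have stopped.
- sleep(seconds).
- inverse_kinematics(position, orientation): joint angles nearest the present ones, or None.
- sense(): the state.
- camera(name): name is "side" or "top"; returns (picture, depth): 400x640x3 uint8, red, green, blue; 400x640 float32, m along the optical axis (not along the pixel's ray), 0 where there is no reading.
- camera_params(name): a dict with "K" (3x3 intrinsics, pixels), "position" and "rotation" of the camera in the world. Camera axes: x right, y down, z forward; pixel columns grow to the right and rows downward; lengths in m; the calibration is good to about 2 mm. A picture is of the moment at which its call begins. camera_params takes no time and is no camera call.
A pose or a line that the arm cannot do raises Unreachable and nothing moves.
- finish_job(): hands the job in; it is judged then, once.
The state is a dict: "time_s": time; "joint_pos": joint angles; "qd": joint speeds; "joint_efforts": joint torques, N m; "position": TCP position; "tcp_rot": TCP orientation; "wrist_force": force on the tool from outside, world axes, zero at the start; "ft_torque": the same for the moment, N m; "finger_gap": finger opening in m; "gripper_force": force on a finger pad.
Only numpy, scipy, OpenCV 4.12 (cv2) and the standard library are available. Lean on these libraries where they do the work, as an engineer would, in place of code of your own. Each camera call takes 0.05 s, during which the arm holds its last target. There are 200 camera calls.

## Working session

There is one attempt and no reset: what is moved stays moved. The work goes in short steps, each a Python script; the robot and the scene stay as the last script left them, time stands still between calls to the robot, and variables do not carry over. Pictures are saved under pics/ and viewed, at most 10 in all, crops included, and the job is handed in when it is done.

```bash
ls; mkdir -p pics; python3 - <<'E'
from rig import *
import cv2, numpy as np
for n in ("top","side"):
    im,d=camera(n); np.savez(f"pics/{n}0.npz",im=im,d=d)
    cv2.imwrite(f"pics/{n}0.png",im[:,:,::-1])
    p=camera_params(n); print(n,p["K"],p["position"],p["rotation"])
s=sense();print(s["time_s"],s["position"],s["tcp_rot"],s["wrist_force"])
E
```

```text
pics
top [[518.6499984    0.         321.81840175]
 [  0.         518.6499984  211.37621234]
 [  0.           0.           1.        ]] [ 0.47946744 -0.01019237  1.67204852] [[ 0.02205546 -0.99612662  0.08511938]
 [-0.9997208  -0.02125254  0.01032764]
 [-0.00847864 -0.08532339 -0.99631723]]
side [[452.28988123   0.         322.6687748 ]
 [  0.         452.28988123 202.15815252]
 [  0.           0.           1.        ]] [0.19660679 0.82386571 0.8927991 ] [[-0.8898512  -0.28239148  0.35835722]
 [-0.45613377  0.56841551 -0.68472316]
 [-0.01033582 -0.77276055 -0.63461351]]
0.1 [ 0.25572999 -0.62415937  0.25536273] [[ 9.25348360e-01  3.79117316e-01 -6.88138419e-04]
 [ 3.79117940e-01 -9.25346938e-01  1.62263213e-03]
 [-2.15988404e-05 -1.76238560e-03 -9.99998447e-01]] [ 0.16372207 -0.01577909  0.43780426]
```

View pics/top0.png

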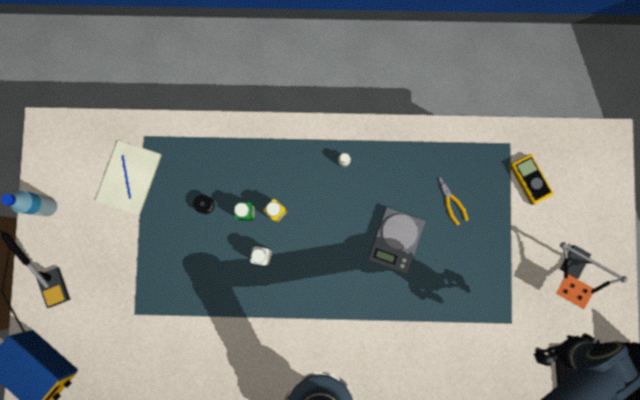

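View pics/side0.png

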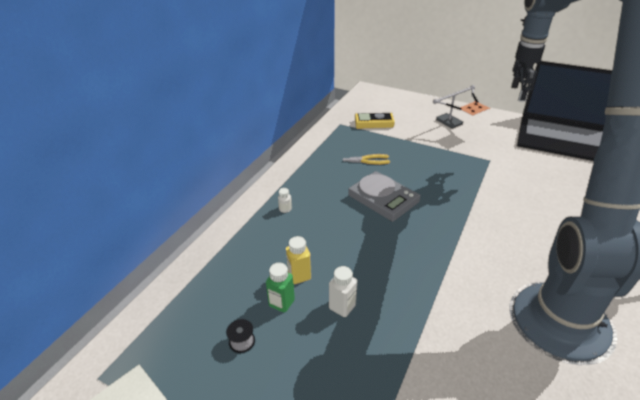

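The top view has the off-white square bottle at (261,256) and the hardener at (344,159). The green bottle is at (244,211), the yellow one at (276,209), the spool at (204,204), the pan at (400,232) and the pliers at (453,200). The side view shows the white bottle at (343,291), with green (280,287) and yellow (298,260) beside it. Candidates are white, green and yellow. Only the white one fits, since the task rules out green and yellow and the hardener is small and round. Next I'll measure and check it in one enlarged crop.

```bash
cat > vis.py <<'E'
import numpy as np, cv2
def cloud(d,p):
    v,u=np.mgrid[0:d.shape[0],0:d.shape[1]]
    K=np.array(p["K"]); r=np.stack([(u-K[0,2])/K[0,0],(v-K[1,2])/K[1,1],np.ones_like(d)],-1)*d[...,None]
    P=r@np.array(p["rotation"]).T+np.array(p["position"]); P[d<=0]=np.nan
    return P
def ray(uv,z,p):
    K=np.array(p["K"]); r=np.array(p["rotation"])@np.linalg.inv(K)@np.array([uv[0],uv[1],1.])
    c=np.array(p["position"]); return c+r*(z-c[2])/r[2]
E
python3 - <<'E'
from rig import *
from vis import *
T=np.load("pics/top0.npz");S=np.load("pics/side0.npz")
crop=lambda im,u,v,w:cv2.resize(im[v-w:v+w,u-w:u+w],(390,390),interpolation=cv2.INTER_CUBIC)
cv2.imwrite("pics/crop1.png",np.hstack([crop(T["im"],261,256,30),crop(S["im"],343,291,45)])[:,:,::-1])
for n,D,(u,v) in (("top",T,(261,256)),("side",S,(343,291))):
    p=camera_params(n);P=cloud(D["d"],p)
    mz=P[...,2]; print(n,"mat z near",np.nanmedian(P[v-30:v+30,u-60:u-40,2]) )
    b=ray((261,256),.1,camera_params("top"))
    near=np.hypot(P[...,0]-b[0],P[...,1]-b[1])<.06
    for lo,hi in((.112,.13),(.098,.11),(.07,.095),(.02,.07)):
        q=P[near&(mz>lo)&(mz<hi)]
        if len(q)>4: print(lo,hi,len(q),q.mean(0),q.min(0),q.max(0),cv2.minAreaRect((q[:,:2]*1000).astype(np.float32)))
    c=ray((400,232),.046,camera_params("top"))
    near=np.hypot(P[...,0]-c[0],P[...,1]-c[1])<.075
    m=(near&(mz>.041)&(mz<.055)).astype(np.uint8)
    q=P[m>0]; print("pan",len(q),np.median(q,0),cv2.minEnclosingCircle((q[:,:2]*1000).astype(np.float32)))
    for nm,uv in(("hard",(344,159)),("scale",(397,238)),("spool",(204,204)),("green",(244,211)),("yellow",(276,209)),("pliers",(453,200))):
        if n=="top": print(nm,ray(uv,.05,p))
E
```

```text
top mat z near 0.0028409067670361887
0.112 0.13 147 [0.4757923  0.19382906 0.12054759] [0.45638821 0.17479361 0.11215971] [0.49526389 0.21350126 0.12972044] ((475.8070983886719, 194.21519470214844), (38.76405334472656, 38.64886474609375), 1.3179872035980225)
0.098 0.11 8 [0.47054641 0.17921525 0.10331245] [0.45955249 0.174077   0.09878256] [0.48680884 0.18557405 0.10855592] ((473.047607421875, 178.758056640625), (8.09241771697998, 28.365558624267578), 71.27494049072266)
0.07 0.095 115 [0.47525063 0.18886995 0.08810849] [0.45014277 0.16724548 0.07024327] [0.50149717 0.22165594 0.09493496] ((475.5556945800781, 193.94264221191406), (50.08897018432617, 49.36159133911133), 81.62564086914062)
0.02 0.07 29 [0.47685544 0.17113887 0.04545445] [0.44979089 0.16721081 0.02114172] [0.50188403 0.201185   0.06993941] ((481.803955078125, 176.20111083984375), (58.48628234863281, 26.24851417541504), 27.039936065673828)
pan 1068 [ 0.55898043 -0.23645521  0.04806153] ((558.1171264648438, -240.06997680664062), 74.31180572509766)
hard [ 0.78589206 -0.05990492  0.05      ]
scale [ 0.53966319 -0.22984747  0
[... 502 characters left out ...]
994166 0.09904746] [0.49220589 0.21572201 0.10972065] ((471.33941650390625, 206.4257049560547), (38.85110855102539, 16.307598114013672), 28.838579177856445)
0.07 0.095 303 [0.47120605 0.20798823 0.08469812] [0.45011103 0.1700597  0.070063  ] [0.50521646 0.22331325 0.09496272] ((477.99627685546875, 194.84849548339844), (53.40804672241211, 51.53219985961914), 82.53271484375)
0.02 0.07 362 [0.46991021 0.21173771 0.04496846] [0.4500998  0.17675887 0.02014413] [0.50261385 0.22316475 0.06982431] ((467.53997802734375, 208.63406372070312), (63.712646484375, 32.87135314941406), 35.48467254638672)
pan 636 [ 0.56139535 -0.23428478  0.0476066 ] ((555.6558227539062, -239.9693603515625), 72.1997299194336)
```

View pics/crop1.png

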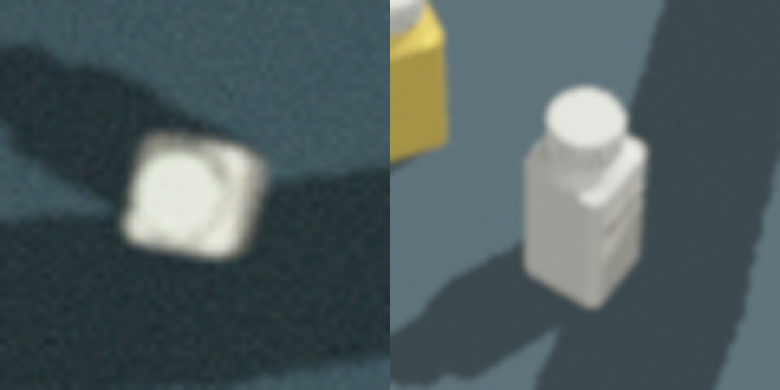

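The crop confirms the target: an off-white square body with a white round cap, at top (261,256) and side (343,291). It stands at about (0.476, 0.194), with face directions at about 82° and -8°. Next is the pan centre by colour, and a check of which horizontal grasps are reachable.

```bash
python3 - <<'E'
from rig import *
from vis import *
for n,(u,v) in (("top",(400,230)),("side",(378,186))):
    D=np.load(f"pics/{n}0.npz"); p=camera_params(n); g=cv2.cvtColor(D["im"],cv2.COLOR_RGB2GRAY)
    w=40; r=cv2.resize(g[v-w:v+w,u-w:u+w],None,fx=4,fy=4,interpolation=cv2.INTER_CUBIC)
    t=(float(np.median(r[150:170,150:170]))+60)/2
    print(n,"pan grey",np.median(r[150:170,150:170]),"thr",t)
    cs,_=cv2.findContours((r>t).astype(np.uint8),cv2.RETR_EXTERNAL,cv2.CHAIN_APPROX_NONE)
    c=[c for c in cs if cv2.pointPolygonTest(c,(160,160),False)>=0][0]
    h=cv2.convexHull(c)[:,0]; 
    q=np.array([ray(((x+.5)/4-.5+u-w,(y+.5)/4-.5+v-w),.048,p)[:2]*1000 for x,y in c[:,0]],np.float32)
    print(cv2.minEnclosingCircle(q),cv2.fitEllipse(q))
def R(az,flip,tilt=0):
    a=np.radians(az);t=np.radians(tilt)
    z=np.array([np.cos(a)*np.cos(t),np.sin(a)*np.cos(t),-np.sin(t)]); y=np.array([-np.sin(a),np.cos(a),0])*flip
    return np.column_stack([np.cross(y,z),y,z])
B=np.array([.4765,.1945]);P=np.array([.558,-.238])
def ik(b,h,az,f,back=.006):
    Rm=R(az,f); q=inverse_kinematics(np.array([*b,h])-back*Rm[:,2],Rm); return None if q is None else np.round(q,2)
for az in (-98,-8,82,172):
    for f in(1,-1): print(az,f,"grasp",ik(B,.062,az,f),"back",ik(B,.062,az,f,.09),"lift",ik(B,.25,az,f))
for az in range(-120,121,20):
    print("pan",az,[ik(P,h,az,f) for h in(.108,.25) for f in (1,-1)])
E
```

```text
top pan grey 153.0 thr 106.5
((559.0614013671875, -252.96754455566406), 69.47029113769531) ((562.4158935546875, -250.52833557128906), (109.28669738769531, 128.74952697753906), 154.3192138671875)
side pan grey 174.0 thr 117.0
((565.1145629882812, -230.60244750976562), 81.50102233886719) ((568.6677856445312, -242.42445373535156), (112.44529724121094, 143.5814666748047), 136.7457275390625)
-98 1 grasp [-0.78  1.12 -0.05  1.57  0.69  1.96 -1.32] back [-1.07  1.21  0.33  1.39  0.49  1.93 -1.04] lift [-1.03  0.86  0.33  1.65  0.67  1.97 -0.97]
-98 -1 grasp [-0.78  1.12 -0.05  1.57  0.69  1.96  1.82] back [-1.07  1.21  0.33  1.39  0.49  1.93  2.1 ] lift [-1.03  0.86  0.33  1.65  0.67  1.97  2.17]
-8 1 grasp None back None lift None
-8 -1 grasp None back None lift None
82 1 grasp [ 0.93  1.41 -1.    2.14 -1.    0.6  -1.89] back [ 0.96  1.25 -0.81  2.12 -0.98  0.87 -1.89] lift None
82 -1 grasp [ 0.96  1.46 -1.05  2.14 -0.91  0.54  1.17] back [ 0.95  1.24 -0.79  2.12 -1.    0.88  1.27] lift None
172 1 grasp [ 0.26  1.45 -1.    1.32 -0.04  1.99 -2.58] back None lift None
172 -1 grasp [ 0.26  1.
[... 1941 characters left out ...]
27, -2.16]), array([ 1.26,  1.13, -0.67,  1.74, -0.93,  1.23,  0.95]), array([ 1.34,  0.93, -0.81,  1.77, -0.97,  1.26, -2.38]), array([ 1.44,  1.03, -0.99,  1.76, -0.83,  1.15,  0.66])]
pan 80 [array([ 0.89,  1.08, -0.24,  1.52, -0.95,  1.72, -2.14]), array([ 1.13,  1.18, -0.63,  1.5 , -0.71,  1.53,  0.8 ]), array([ 0.94,  0.88, -0.31,  1.55, -1.  ,  1.78, -2.31]), array([ 1.14,  0.97, -0.65,  1.54, -0.83,  1.62,  0.69])]
pan 100 [array([ 0.79,  1.15, -0.24,  1.3 , -0.75,  1.96, -2.2 ]), array([ 0.99,  1.24, -0.62,  1.29, -0.54,  1.83,  0.73]), array([ 0.89,  0.99, -0.43,  1.33, -0.77,  1.99, -2.41]), array([ 1.01,  1.05, -0.65,  1.32, -0.66,  1.91,  0.62])]
pan 120 [None, None, None, None]
```

```bash
cat >> vis.py <<'E'
def R(az,flip=1):
    a=np.radians(az); z=np.array([np.cos(a),np.sin(a),0]); y=np.array([-np.sin(a),np.cos(a),0])*flip
    return np.column_stack([np.cross(y,z),y,z])
def tcp(b,h,az,back=.006): return np.array([*b,h])-back*R(az)[:,2]
B=np.array([.4765,.1945])
E
python3 - <<'E'
from rig import *
from vis import *
s=sense(); p=s["position"]
move_l([p[0],p[1],.40],feed=.25)
movep(tcp(B,.36,-98,.11),R(-98))
movep(tcp(B,.24,-98,.11),R(-98))
s=sense(); print(s["time_s"],s["position"],np.round(s["joint_pos"],2))
im,d=camera("side"); a=cv2.resize(im,(400,250))
D=np.load("pics/top0.npz"); p=camera_params("top"); u,v=400,236; w=31
r=cv2.resize(D["im"][v-w:v+w,u-w:u+w],(496,496),interpolation=cv2.INTER_CUBIC); g=cv2.cvtColor(r,cv2.COLOR_RGB2GRAY)
cc=cv2.HoughCircles(cv2.GaussianBlur(g,(9,9),0),cv2.HOUGH_GRADIENT_ALT,1,40,param1=60,param2=.5,minRadius=125,maxRadius=155)
print(cc)
if cc is not None:
  for x,y,rad in cc[0]:
    cv2.circle(r,(int(x),int(y)),int(rad),(255,0,0),1); print(ray(((x+.5)/8-.5+u-w,(y+.5)/8-.5+v-w),.048,p),rad/8*1.63/518)
cv2.imwrite("pics/pan1.png",cv2.resize(r,(400,400))[:,:,::-1]); cv2.imwrite("pics/pre1.png",im[:,:,::-1])
E
```

```text
4.7 [0.49238631 0.30308897 0.24147293] [-1.41  1.22  1.03  1.43  0.33  1.87 -0.47]
None
```

View pics/pan1.png

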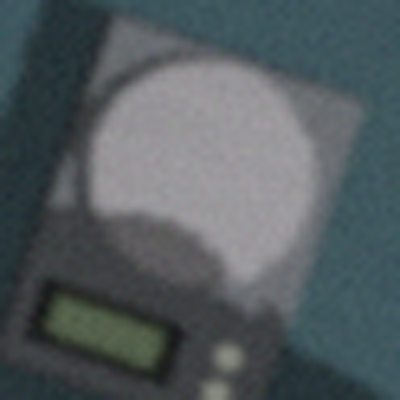

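View pics/pre1.png

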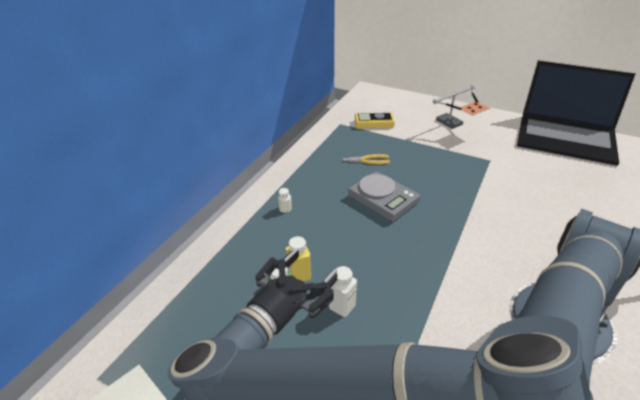

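The pan crop shows the robot's shadow over the lower part of the disc (165,240), so I'll measure the pan again now that the arm has moved. The side view shows the open gripper at (295,285) behind the white bottle (343,291), with the elbow swung low. I'll switch to an elbow-up configuration above the bottle and check the wrist clearance from depth.

```bash
python3 - <<'E'
from rig import *
from vis import *
move_joints([-1.03,.86,.33,1.65,.67,1.97,-.97])
movep(tcp(B,.25,-98),R(-98))
s=sense(); print(s["time_s"],s["position"],np.round(s["joint_pos"],2))
im,d=camera("top"); np.savez("pics/top1.npz",im=im,d=d); p=camera_params("top"); P=cloud(d,p)
# profile of arm height along the tool axis behind the grasp point
z=R(-98)[:,2]; y=R(-98)[:,1]; o=tcp(B,.25,-98,0)
for k in np.arange(-.02,.36,.03):
    e=P-(o-k*z); m=(abs(e@z)<.012)&(e[...,2]>-.1)&(abs(e@y)<.12)
    if m.any(): q=e[m]; print(round(k,2),m.sum(),"dz max",q[:,2].max().round(3),"lat",(q@y).min().round(3),(q@y).max().round(3))
u,v=400,236; w=31
r=cv2.resize(im[v-w:v+w,u-w:u+w],(496,496),interpolation=cv2.INTER_CUBIC); g=cv2.GaussianBlur(cv2.cvtColor(r,cv2.COLOR_RGB2GRAY),(9,9),0)
cc=cv2.HoughCircles(g,cv2.HOUGH_GRADIENT,1,400,param1=40,param2=15,minRadius=130,maxRadius=152)
for x,y,rad in cc[0]:
    cv2.circle(r,(int(x),int(y)),int(rad),(255,0,0),1); print(ray(((x+.5)/8-.5+u-w,(y+.5)/8-.5+v-w),.048,p),rad/8*1.63/518)
t=int(g[int(y),int(x)])
for th in (t*.7,t*.8):
    cs,_=cv2.findContours((g>th).astype(np.uint8),cv2.RETR_EXTERNAL,cv2.CHAIN_APPROX_NONE)
    c=[c for c in cs if cv2.pointPolygonTest(c,(float(x),float(y)),False)>0][0]
    (ex,ey),ax,an=cv2.fitEllipse(c); print("ell",th,ray(((ex+.5)/8-.5+u-w,(ey+.5)/8-.5+v-w),.048,p),np.array(ax)/16*1.63/518)
i2,_=camera("side")
cv2.imwrite("pics/two2.png",np.hstack([cv2.resize(r,(400,400)),cv2.resize(i2[100:400,0:400],(400,300))[:,:][0:300] if 0 else cv2.copyMakeBorder(cv2.resize(i2[:,100:500],(400,400)),0,0,0,0,0)])[:,:,::-1])
E
```

```text
5.7083 [0.47760446 0.20112685 0.24975497] [-1.03  0.86  0.34  1.64  0.67  1.97 -0.97]
0.01 87 dz max 0.017 lat -0.057 0.056
0.04 185 dz max 0.02 lat -0.073 0.073
0.07 361 dz max 0.029 lat -0.072 0.071
0.1 351 dz max 0.041 lat -0.068 0.066
0.13 239 dz max 0.043 lat -0.037 0.037
0.16 384 dz max 0.242 lat -0.12 0.035
0.19 585 dz max 0.244 lat -0.12 0.035
0.22 674 dz max 0.23 lat -0.119 0.034
0.25 487 dz max 0.185 lat -0.113 0.05
0.28 352 dz max 0.126 lat -0.076 0.056
0.31 149 dz max 0.073 lat -0.035 0.053
0.34 3 dz max 0.027 lat 0.026 0.032
[ 0.56063641 -0.23850851  0.048     ] 0.054988902
ell 110.6 [ 0.53610829 -0.23715771  0.048     ] [0.06275275 0.0897264 ]
ell 126.4 [ 0.55964017 -0.24038094  0.048     ] [0.05475288 0.05549678]
```

View pics/two2.png

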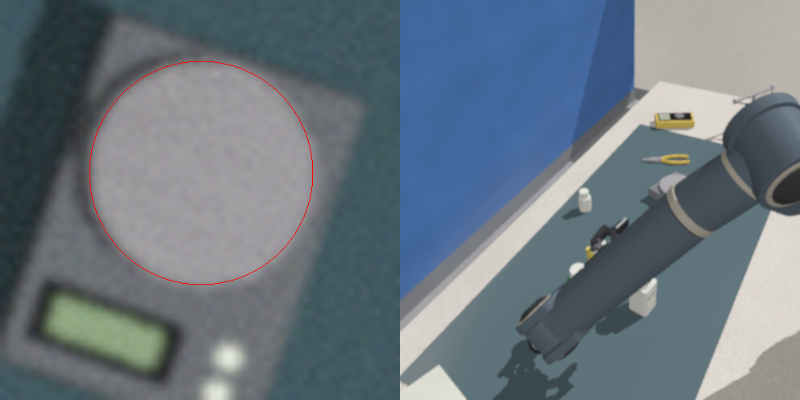

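The fitted circle sits on the pan rim, so the pan centre is about (0.560, -0.239). The depth profile puts the wrist joint about 0.28 m behind the grasp point and only about 55 mm below the tool axis at its lowest. I'll pitch the tool 5° down for the grasp and placing so the wrist stays clear, and level it for the inversion.

```bash
cat >> vis.py <<'E'
def R(az,tilt=0.):
    a,t=np.radians([az,tilt]); z=np.array([np.cos(a)*np.cos(t),np.sin(a)*np.cos(t),-np.sin(t)]); y=np.array([-np.sin(a),np.cos(a),0])
    return np.column_stack([np.cross(y,z),y,z])
def tcp(b,h,az,tilt=0.,back=.006): return np.array([*b,h])-back*R(az,tilt)[:,2]
PAN=np.array([.560,-.239]); G=.068
E
python3 - <<'E'
from rig import *
from vis import *
def st(t): s=sense(); print(t,round(s["time_s"],1),np.round(s["position"],4),np.round(s["joint_pos"],2),"F",np.round(s["wrist_force"],1),"tau",np.round(s["joint_efforts"],1),"gap",round(s["finger_gap"],4),"g",np.round(s["gripper_force"],1))
command_gripper(.085,50)
movep(tcp(B,.25,-98,5),R(-98,5)); st("above")
for h in(.16,.11,G):
    hit=move_l(tcp(B,h,-98,5),feed=.1,until_force=8); st(f"{h} {hit}")
    if hit: raise SystemExit
command_gripper(.03,50); st("grip")
E
```

```text
above 6.3 [0.4777 0.2003 0.2515] [-1.02  0.82  0.32  1.64  0.64  1.93 -0.97] F [ 0.  -0.  -0.9] tau [ -0.1 -57.    7.8 -14.4   1.7   2.6  -0. ] gap 0.0851 g 0.0
0.16 False 7.3 [0.4776 0.2005 0.161 ] [-1.    0.95  0.3   1.64  0.58  1.83 -1.06] F [ 0.5  0.8 -0.2] tau [ -0.  -58.2   8.1 -11.2   1.5   2.8  -0. ] gap 0.0853 g 0.0
0.11 False 8.0 [0.4774 0.2003 0.1103] [-0.99  1.02  0.29  1.63  0.56  1.79 -1.1 ] F [-0.2 -0.5 -0.3] tau [ -0.1 -59.3   8.2  -9.6   1.4   2.8  -0. ] gap 0.0849 g 0.0
0.068 False 8.5 [0.4773 0.2003 0.0682] [-0.99  1.09  0.27  1.61  0.54  1.75 -1.13] F [-0.1 -1.  -0.2] tau [ -0.1 -60.3   8.3  -8.5   1.3   2.8  -0. ] gap 0.0852 g 0.0
grip 9.0 [0.4775 0.2005 0.069 ] [-0.99  1.09  0.27  1.61  0.54  1.75 -1.13] F [-0.  -0.2  0.6] tau [  0.2 -60.5   8.3  -8.5   1.2   2.6   0.1] gap 0.0496 g 56.2
```

```bash
python3 - <<'E'
from rig import *
from vis import *
move_l(tcp(B,.16,-98,5),feed=.08); move_l(tcp(B,.28,-98,5),feed=.15)
move_l(tcp(B,.285,-98,0),R(-98,0),feed=.05)
q=np.array(sense()["joint_pos"]); print(np.round(q,2), sense()["wrist_force"])
for k in(1,2,3,4):
    t=q.copy(); t[6]+=k*np.pi/4; move_joints(t)
s=sense(); print(s["time_s"],s["finger_gap"],np.round(s["tcp_rot"],3))
sleep(1.3)
im,d=camera("side"); cv2.imwrite("pics/inv.png",cv2.resize(im[150:350,230:480],(750,600))[:,:,::-1])
E
```

```text
[-1.1   0.83  0.44  1.65  0.67  1.96 -0.88] [-0.47056389  0.15777175 -2.41873558]
14.5583 0.049425207422520656 [[ 0.    -0.99  -0.138]
 [ 0.002  0.138 -0.99 ]
 [ 1.    -0.     0.002]]
```

View pics/inv.png

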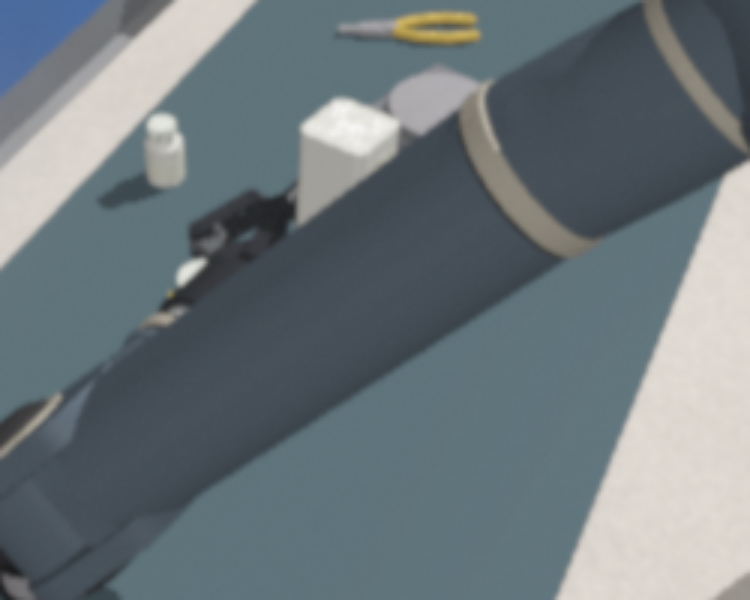

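The picture shows the bottle upside down in the gripper, its square underside facing up at (350,125). I'll check the inverted tilt by fitting a plane to the underside in top-view depth, and finish the hold.

```bash
python3 - <<'E'
from rig import *
from vis import *
im,d=camera("top"); P=cloud(d,camera_params("top"))
s=sense(); Rt=np.array(s["tcp_rot"]); g=np.array(s["position"])+.006*Rt[:,2]
e=P-g; m=(np.hypot(e[...,0],e[...,1])<.04)&(e[...,2]>.052)&(e[...,2]<.085); q=P[m]
A=np.c_[q[:,:2]-q[:,:2].mean(0),np.ones(len(q))]; c=np.linalg.lstsq(A,q[:,2],rcond=None)[0]
n=np.array([-c[0],-c[1],1]); n/=np.linalg.norm(n)
print(len(q),"height over grasp",c[2]-g[2],"normal in tool",n@Rt,"tilt deg",np.degrees(np.arccos(n[2])),"resid",np.std(q[:,2]-A@c))
print("rect in tool plane",cv2.minAreaRect(np.c_[(q-g)@Rt[:,1],(q-g)@Rt[:,2]].astype(np.float32)*1000), "t",s["time_s"])
E
```

```text
388 height over grasp 0.06671629494636383 normal in tool [ 0.99598468 -0.01081714  0.08886794] tilt deg 5.02451674338265 resid 0.002889622764435408
rect in tool plane ((0.4211997985839844, 6.242673873901367), (49.922462463378906, 50.20392608642578), 89.07437896728516) t 15.9583
```

Inverted tilt is 5.0°, well inside the 10° allowed, and the bottle axis lies within about 0.5 mm of the grasp point. Next I turn it back and carry it over the pan.

```bash
python3 - <<'E'
from rig import *
from vis import *
sleep(.6)
q=np.array(sense()["joint_pos"])
for k in(1,2,3,4):
    t=q.copy(); t[6]-=k*np.pi/4; move_joints(t)
move_l(tcp(B,.28,-98,5),R(-98,5),feed=.05)
movep(tcp(PAN,.26,-90,5),R(-90,5))
move_l(tcp(PAN,.16,-90,5),R(-90,5),feed=.1)
sleep(.3)
s=sense(); print(s["time_s"],s["position"],tcp(PAN,.16,-90,5),np.round(s["joint_pos"],2),s["finger_gap"],s["wrist_force"])
im,d=camera("top"); P=cloud(d,camera_params("top"))
g=np.array(s["position"])+.006*np.array(s["tcp_rot"])[:,2]
e=P-g; m=(np.hypot(e[...,0],e[...,1])<.04)&(e[...,2]>.045)&(e[...,2]<.06); c=P[m]
print("cap",m.sum(),cv2.minEnclosingCircle((c[:,:2]*1000).astype(np.float32)),cv2.minAreaRect((c[:,:2]*1000).astype(np.float32)),c[:,2].mean())
i2,_=camera("side"); cv2.imwrite("pics/pl.png",np.hstack([cv2.resize(im[180:280,350:450],(400,400),interpolation=cv2.INTER_CUBIC),cv2.resize(i2[100:300,280:480],(400,400))])[:,:,::-1])
E
```

```text
22.9833 [ 0.56007474 -0.23300816  0.16085422] [ 0.56       -0.23302283  0.16052293] [-0.58  0.9   0.58  2.01  1.19  1.15 -1.14] 0.049442862965882226 [-0.43335857 -0.40101629 -3.03209733]
cap 158 ((559.1441650390625, -239.40101623535156), 20.620891571044922) ((559.6295776367188, -238.78274536132812), (38.722015380859375, 39.74943161010742), 87.05264282226562) 0.21234390320227237
```

View pics/pl.png

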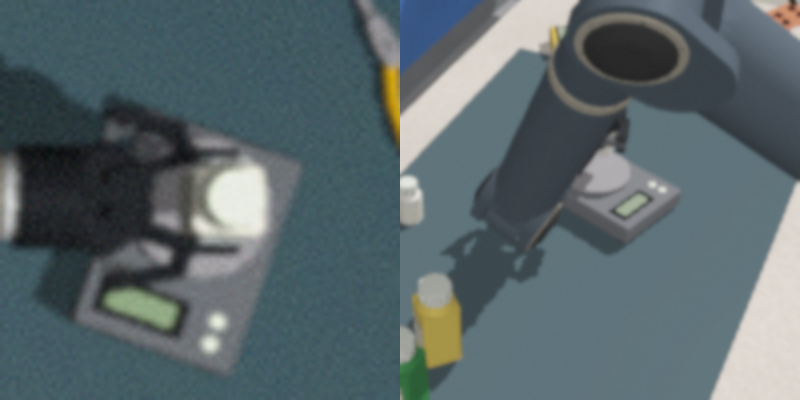

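The cap in the top view (about (237,195) in the crop) measures (0.5595, -0.239), directly over the pan centre, and the fingers and wrist clear the housing. Now lowering gently, with contact detection.

```bash
python3 - <<'E'
from rig import *
from vis import *
A=R(-90,5)
def st(t): s=sense(); print(t,round(s["time_s"],1),np.round(s["position"],4),"F",np.round(s["wrist_force"],1),"gap",round(s["finger_gap"],4),"g",np.round(s["gripper_force"],1))
move_l(tcp(PAN,.122,-90,5),A,feed=.06); sleep(.2); st("near")
hit=move_l(tcp(PAN,.1125,-90,5),A,feed=.01,until_force=3); st(f"down {hit}")
im,d=camera("top"); cap=cloud(d,camera_params("top")); s=sense(); g=np.array(s["position"])
e=cap-g; m=(np.hypot(e[...,0],e[...,1]+.006)<.03)&(e[...,2]>.043)&(e[...,2]<.06); print("cap z",np.median(cap[m][:,2]))
E
```

```text
near 24.1 [ 0.56   -0.2331  0.1229] F [ 0.5 -0.1 -1.7] gap 0.0495 g 56.3
down True 24.8 [ 0.56  -0.233  0.115] F [0.2 1.2 3.4] gap 0.0491 g 56.4
cap z 0.16671155527269477
```

```bash
python3 - <<'E'
from rig import *
from vis import *
command_gripper(.056,20); command_gripper(.085)
s=sense(); print(s["time_s"],s["wrist_force"],s["finger_gap"])
p=np.array(s["position"]); z=np.array(s["tcp_rot"])[:,2]
move_l(p-.11*z,feed=.1); move_l(p-.11*z+[0,0,.12],feed=.15)
im,d=camera("top"); P=cloud(d,camera_params("top"))
near=np.hypot(P[...,0]-.56,P[...,1]+.239)<.04
c=P[near&(P[...,2]>.158)]; b=P[near&(P[...,2]>.125)&(P[...,2]<.145)]
print("cap",len(c),cv2.minAreaRect((c[:,:2]*1000).astype(np.float32)),np.median(c[:,2]),"body",cv2.minAreaRect((b[:,:2]*1000).astype(np.float32)))
i2,_=camera("side"); cv2.imwrite("pics/end.png",np.hstack([cv2.resize(im[120:300,180:480],(400,240)),cv2.resize(i2[60:300,200:600],(400,240))])[:,:,::-1]); print(sense()["time_s"])
E
```

```text
25.5 [0.69014832 0.31376558 0.86828583] 0.08510946971901691
cap 157 ((557.7675170898438, -238.56277465820312), (38.44870376586914, 38.702972412109375), 1.1540098190307617) 0.16730786998086633 body ((558.9521484375, -238.42578125), (50.15095901489258, 50.26670455932617), 89.7759780883789)
27.8
```

View pics/end.png

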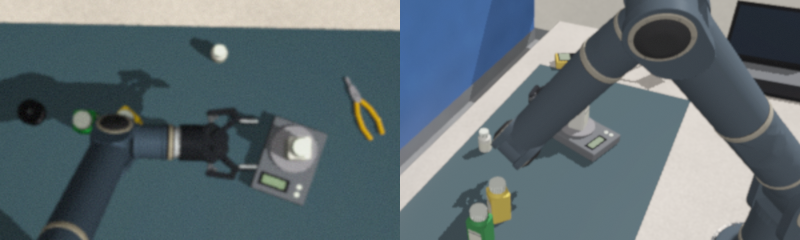

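The bottle stands upright at about (0.559, -0.2385), within about 2 mm of the pan centre. The gripper is clear of it (top crop: gripper (225,143), bottle (300,147)), and the hardener, spool and pliers have not moved.

```bash
python3 -c "
from rig import *
sleep(.3); print(finish_job())"
```

```text
the job is handed in; nothing more can be done
None
```

I turned the bottle upside down and held it there for about 2 s at a 5° tilt. It now stands upright and released, about 2 mm from the pan centre by camera, and the job was handed in at about 28 s; no verdict came back.

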